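Flip the fence stop down and butt the block against it

ROBOT

A 7-joint arm with a two-finger parallel gripper is mounted at the origin on the work surface; the furniture and walls round the work are solid. World frame = base frame: x ahead of the robot, y to its left, z up, the work surface at z = 0. Lengths are in m, angles in rad, forces in N, time in s.
With the tool pointing down it reaches from about 0.4 to 0.9 m from the base axis. Payload 5.6 kg.
Tool frame: the origin (TCP) lies midway between the tips of the shut fingers; the grasp point (between the pads) lies 19 mm behind it; z points along the fingers, y is the line along which they close (so a half turn about z gives the same grasp; the last joint's range is limited). The gripper opens to 92 mm and grips with 3 to 60 N. Pads are 20 mm wide; open, the fingers measure 128 mm over their backs; the gripper's body (75 mm by 189 mm) begins 69 mm behind the grasp point.
Start: joints at [-1.192, 0.468, -0.012, 1.603, 0.006, 1.071, -0.056], TCP at [0.266, 0.593, 0.215] pointing down, gripper open.
Joint ranges: [-2.53, 2.53], [-0.31, 2.02], [-1.57, 1.55], [0.28, 2.44], [-1.29, 4.43], [0.15, 1.84], [-2.92, 2.92]. Speed limits (rad/s): [2.57, 2.57, 3.14, 3.14, 3.14, 3.14, 3.14].

INTERFACE

Orientations are given as a unit quaternion [x, y, z, w].
In Python, from plant import sensors, capture, hand_in gives the robot as it stands.
- The arm moves only by the shell command python3 -m pendant 'ROWS' [FORCE]. ROWS is JSON, a list of rows, each a list of 7 numbers: the shift along the tool's x, y, z in cm, then the turn, a rotation vector about the tool's x, y, z in degrees, then the opening, from 0 (shut) to 1 (fully open). In form: [[dx, dy, dz, ax, ay, az, grip], ...]. A call has 1 to 8 rows; each row shifts and turns the commanded pose from where the row before left it, along the tool's axes as they then stand; what a row does not reach is not made up. A row lasts 1/10 s, in which the tool goes at most 50 mm and 8.59 degrees, less where a joint would pass 70% of its speed; a pose out of reach is approached as far as the arm can. A call is refused whole if a number of a shift passes 5 or a number of a turn 8.59, either way. A call with a gripper value outside its range is refused whole. The fingers move at their own pace and stop on an object; FORCE is the grip in N (left out, the last holds). Time passes only in rows, so rows that do not move let the fingers close. It gives the time, the measured TCP pose, the force, the opening and the grip force at its end, in the units of the state.
- sensors.read_state(): the state, without advancing time (a new reading comes with each control period).
- capture(name): name is "scene" or "side" or "wrist"; returns a dict with "pixels" (420x560x3 uint8, red, green, blue), "camera_matrix" (3x3 intrinsics, pixels), "k1" (the pictures are not rectified: a ray, as slopes to the right and down, at radius r is drawn at 1 + k1 r^2 times it, then the intrinsics apply), "extrinsics" (4x4, takes a point from camera to world coordinates); the wrist camera has in their place "hand_eye" (4x4, takes a point from camera to tool coordinates, whose origin is the TCP and whose axes are the flange's). Camera axes: x right, y up, looking along -z (the intrinsics and any distortion apply to the point x, -y, -z); pixel columns grow to the right and rows downward; lengths in m; the calibration is good to about 2 mm. A picture is of the moment at which its call begins: read the wrist's pose just before it. There is no depth.
- hand_in(): hands the job in; it is judged then, once.
The state is a dict: "t": time; "joint_pos": joint angles; "qvel": joint speeds; "effort": joint torques, N m; "position": TCP position; "tcp_rot": TCP orientation; "force": force on the tool from outside, world axes, zero at the start; "moment": the same for the moment, N m; "opening": opening from 0.0 (shut) to 1.0 (fully open); "gripper_force": force on a finger pad.
Only numpy, scipy, OpenCV 4.12 (cv2) and the standard library are available. Lean on these libraries where they do the work, as an engineer would, in place of code of your own. Each camera call takes 0.05 s, during which the arm holds its last target. There are 200 camera calls.

TASK

Tip the parked flip stop on the jig's fence over past its snap point so that it springs down into its working position. Then slide the thick wooden block that lies on the jig along to it: leave the block's long side flush against the fence, and press its end firmly but gently (about 10 newtons, never more than 16) against the stop's screw so that it sits there without a gap. Leave the loose things round the jig alone.

Things in the scene. Friction and masses are not known exactly. Their poses are not given: they have to be found in the camera images.
- jig: Stop jig fixed to the table, turned up to 0.35 rad: plywood bed 180 x 360 x 12 mm, wooden fence along its far long edge. Origin on the underside; x across the bed to the fence, y along the fence to the flip stop, z up. In its frame (mm): bed x -100 to 80, y -200 to 160, top z 12; fence x 45 (face) to 75, top z 42; aluminium bracket of the stop on the fence, y 82 to 148, up to z 98.
- hinge (a point): Middle of the flip stop's hinge pin, at (60, 110, 72) mm in the jig's frame; the pin lies along the jig's y. Axes as the jig's. A spring holds the stop at either end of its swing: leaving the parked end takes about 4 N toward jig -x on the arm's back, 70 mm from the pin. The snap point is at 0.85 rad (arm 0.5 rad beyond upright); from there it springs to the other end by itself.
- flap (a joint): Angle of the flip stop about its pin, rad; grows as it swings up and over toward jig -x. 0 = parked: the aluminium arm leans back over the fence, 0.35 rad beyond upright, tip at jig (89, 110, 153) mm. 1.92 = working: the arm lies level from the pin toward -x, underside z 67 mm, and its foot (24 x 22 mm, 40 mm from the pin) hangs down to z 29 mm over the bed.
- flap_tip (a point): Middle of the free end of the flip stop's arm, 86 mm from the pin; moves with it. The arm is 22 mm wide (along jig y) and 10 mm thick.
- stop_point (a point): Fixed mark at jig (20, 83, 38) mm: the middle of where the stop's screw tip can be in the working position. The foot carries a stiff steel adjusting screw, tip 16 mm across, pointing toward jig -y at the middle of the block's end. It is set differently each time: its tip lies anywhere from jig y 73 to 93 mm. That is not measured and must be found by feel.
- work_mid (a point): Centre of the loose wooden block to be butted: plain oblong 50 mm wide (x), 124 mm long (y), 50 mm high, about 0.2 kg, mass and friction vary. It lies on the bed, its y up to 0.2 rad off the jig's y, its centre 32 to 52 mm short (in jig x) of where it will be against the fence (x 20 mm) and 50 to 95 mm short in jig y. It stands 20 mm above the fence's top.
- work_end (a point): Centre of the block's end face that is to meet the stop: 62 mm along the block's y from its centre, 37 mm above the table.
- mallet: Wooden mallet, 252 x 100 x 66 mm, lying to the right of the jig. Bystander: must stay where it is.
- tape_measure: Yellow and black tape measure, 36 x 94 x 69 mm, standing left of the jig. Bystander: must stay where it is.
- spare_block: Another wooden block, 60 x 97 x 46 mm, on the table left of the jig, shorter and broader than the one on the bed. Bystander: must stay where it is.
Not all that is in view belongs to the job. What is shaped like the part that bears work_mid but blue is not meant.

How it is judged:
By the outcome, as a careful person would: the job done as asked, in the order asked, and still so for the second after the job is handed in, with the robot touching nothing.
It also fails if it takes over 61 s, if anything falls off the work surface, if the arm or the gripper's body presses on something with over 40 N, if the wrist force passes 120 N, or if a joint passes its speed limit or range.

## Working session

There is one attempt and no reset: what is moved stays moved. The work goes in short steps, Python scripts to look and compute and a shell command to move; the robot and the scene stay as the last step left them, time stands still between calls to the robot, and variables do not carry over. Pictures are saved under pics/ and viewed, at most 10 in all, crops included, and the job is handed in when it is done.

```bash
ls; mkdir -p pics; python3 - <<'E'
from plant import sensors, capture
import cv2,numpy as np
print(sensors.read_state())
for n in ["scene","side"]:
    c=capture(n); cv2.imwrite(f"pics/{n}0.png",c["pixels"][:,:,::-1]); np.savez(f"{n}0.npz",**c)
    print(n,c["camera_matrix"],c["k1"],c["extrinsics"])
E
```

```text
pics
{'t': 0.0, 'joint_pos': array([-1.19201325,  0.46838332, -0.0115764 ,  1.60362879,  0.00605565,
        1.07139569, -0.05632598]), 'qvel': array([-0.00093278, -0.0003844 ,  0.00056619,  0.00145718, -0.00047502,
        0.00041825, -0.00081591]), 'effort': array([-1.16497966e-03, -5.20571172e+01, -1.34979252e-02, -2.43764430e+01,
       -5.68083837e-02,  1.69273495e-02,  1.59135247e-04]), 'position': array([0.26595581, 0.59245607, 0.21363424]), 'tcp_rot': array([ 2.09374128e-01,  9.77835201e-01, -8.86250481e-04, -9.51698775e-05]), 'force': array([ 0.77464217, -0.12524387,  0.5695672 ]), 'moment': array([-0.06425606, -0.02281621, -0.05679194]), 'gripper_force': 0.0, 'opening': 0.9994277281430766}
scene [[508.32321485   0.         277.35260704]
 [  0.         508.32321485 216.09753243]
 [  0.           0.           1.        ]] -0.17284019939058975 [[ 0.59810491  0.39223366 -0.69887286 -0.59118959]
 [-0.80131289  0.27857788 -0.52942613 -0.89476874]
 [-0.01296823  0.87666819  0.48092068  0.88944639]
 [ 0.          0.          0.          1.        ]]
side [[445.84676557   0.         275.75256087]
 [  0.         445.84676557 214.03118535]
 [  0.           0.           1.        ]] 0.014513057840505588 [[-0.97821528  0.09188057 -0.18615271  0.24066703]
 [-0.20620634 -0.53353905  0.82025303  1.20055162]
 [-0.02395442  0.84076991  0.5408624   0.92963922]
 [ 0.          0.          0.          1.        ]]
```

View pics/scene0.png

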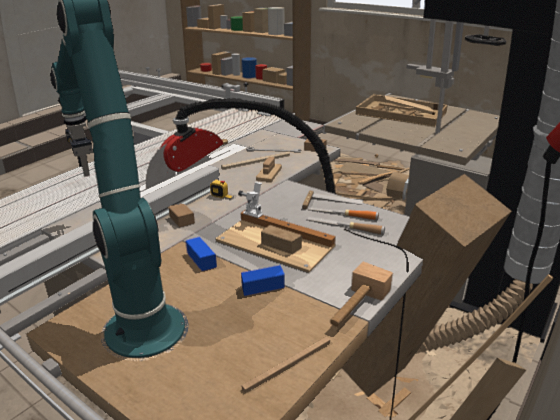

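View pics/side0.png

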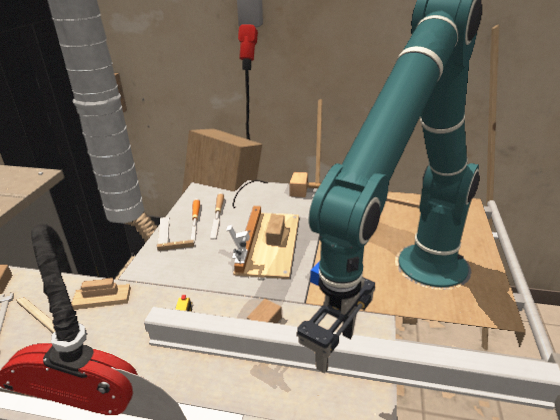

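The scene view shows the jig bed around (275,245), with the fence behind it, the stop near (253,197) and the block at (281,238). In the side view the bed is at (270,243) and the stop at (238,240). I'll enlarge both.

```bash
python3 - <<'E'
import cv2,numpy as np
a=cv2.imread("pics/scene0.png")[175:275,205:345]; b=cv2.imread("pics/side0.png")[195:285,215:315]
A=cv2.resize(a,None,fx=5,fy=5,interpolation=cv2.INTER_CUBIC)[:, :700]
cv2.imwrite("pics/sc1.png",A); cv2.imwrite("pics/sd1.png",cv2.resize(b,None,fx=6,fy=6,interpolation=cv2.INTER_CUBIC))
E
```

```text
(no output)
```

View pics/sc1.png

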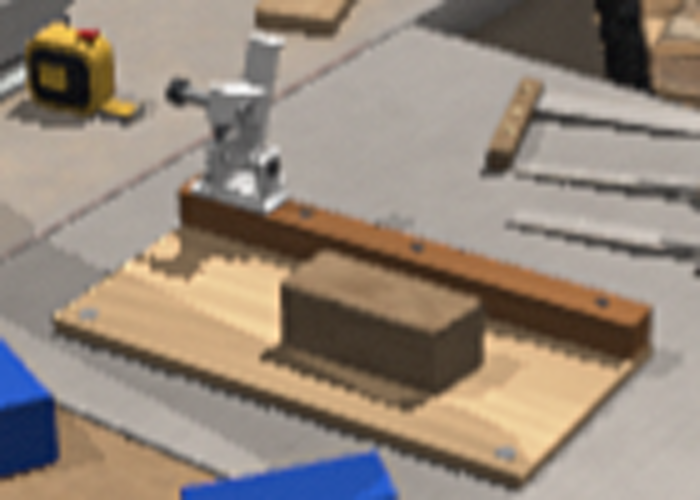

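View pics/sd1.png

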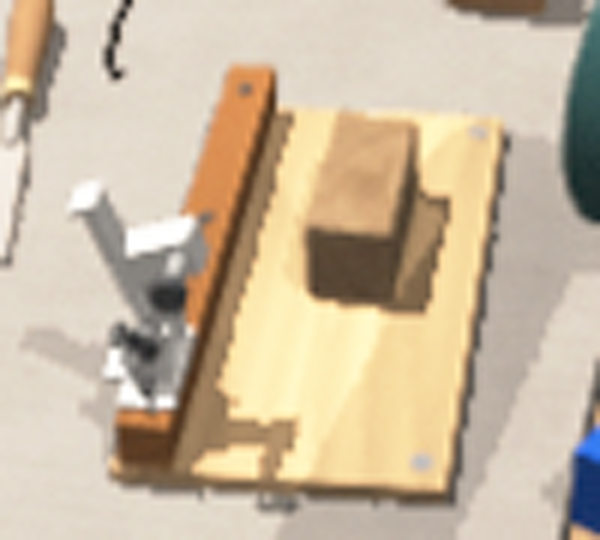

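The crops show these points.
- **Scene crop:** bed corners at (55,320) and (518,472), fence ends at (182,193) and (641,325), block top corners at (282,287), (437,330), (483,297) and (325,250), and the parked arm tip at (265,38).
- **Side crop:** bed corners at (503,122) and (450,490), block top corners at (337,115), (415,122), (400,243) and (308,228).

```bash
cat > h.py <<'E'
import numpy as np, cv2
from plant import sensors
from scipy.spatial.transform import Rotation as R
def ray(c,uv,E=None):
    K=c["camera_matrix"];k=float(c["k1"]);E=c["extrinsics"] if E is None else E
    d=cv2.undistortPoints(np.array([[uv]],float),K,np.array([k,0,0,0,0.]))[0,0]
    v=E[:3,:3]@np.array([d[0],-d[1],-1]); return E[:3,3],v
def onz(c,uv,z,E=None):
    o,v=ray(c,uv,E); return o+v*(z-o[2])/v[2]
def fitT(J,W):
    J=np.array(J)[:,:2];W=np.array(W)[:,:2];a=J-J.mean(0);b=W-W.mean(0)
    th=np.arctan2((a[:,0]*b[:,1]-a[:,1]*b[:,0]).sum(),(a*b).sum())
    M=np.array([[np.cos(th),-np.sin(th)],[np.sin(th),np.cos(th)]]);t=W.mean(0)-M@J.mean(0)
    return th,t,((M@J.T).T+t-W)*1000
E
python3 - <<'E'
from h import *
S=np.load("scene0.npz");D=np.load("side0.npz")
sc=lambda p:(p[0]/5+205-.4,p[1]/5+175-.4); sd=lambda p:(p[0]/6+215-.4,p[1]/6+195-.4)
J=[(-.1,.16,.012),(-.1,-.2,.012),(.045,.16,.042),(.045,-.2,.042)]
P={"s":(S,sc,[(55,320),(518,472),(182,193),(641,325)]),"d":(D,sd,[(450,490),(503,122),(168,410),(272,70)])}
JJ=[];WW=[]
for n,(c,f,ps) in P.items():
    W=[onz(c,f(p),j[2]) for p,j in zip(ps,J)]; print(n,fitT(J,W)); JJ+=J;WW+=W
th,t,r=fitT(JJ,WW);print(th,t)
M=np.array([[np.cos(th),-np.sin(th)],[np.sin(th),np.cos(th)]]); tj=lambda w:M.T@(w[:2]-t)
for c,f,ps in [(S,sc,[(282,287),(437,330),(483,297),(325,250)]),(D,sd,[(400,243),(415,122),(337,115),(308,228)])]:
    q=np.array([tj(onz(c,f(p),.062)) for p in ps])*1000; print("block jig",q.round(1).tolist(),q.mean(0))
    e=q[0]-q[1]; e2=q[3]-q[2]; print([np.arctan2(-x[0],x[1]) for x in (e,e2)])
o1,v1=ray(S,sc((265,38)));o2,v2=ray(D,sd((87,192)))
s=np.linalg.lstsq(np.c_[v1,-v2],o2-o1,rcond=None)[0];m=(o1+s[0]*v1+o2+s[1]*v2)/2;print("tip",m,tj(m),np.linalg.norm(o1+s[0]*v1-o2-s[1]*v2))
E
```

```text
s (np.float64(0.08768643313495252), array([ 0.55365139, -0.0032421 ]), array([[ 0.84118244,  1.45440309],
       [-0.18240966, -7.80831724],
       [ 1.1634936 ,  5.11883745],
       [-1.82226638,  1.2350767 ]]))
d (np.float64(0.07421678194617334), array([0.55526482, 0.00095437]), array([[ 3.92451339,  0.07192336],
       [-0.14596123, -6.39468305],
       [-2.22459907, 12.83822008],
       [-1.55395309, -6.51546039]]))
0.08099344056325522 [ 0.55445777 -0.00114228]
block jig [[-58.6, 1.4], [-52.9, -110.8], [-3.5, -115.4], [-4.2, 3.7]] [-29.80809916 -55.28429275]
[np.float64(0.050369603605867605), np.float64(0.006514216774554895)]
block jig [[-59.3, 15.2], [-53.7, -109.2], [-6.2, -112.7], [-5.9, 5.6]] [-31.28635939 -50.26004018]
[np.float64(0.04433715604005617), np.float64(-0.002547458469237122)]
tip [0.63561972 0.11738901 0.15238266] [0.09048565 0.11157633] 0.0008303573291610704
```

Jig is at about (0.554, -0.001) turned 0.081 rad, and the arm tip triangulates within 2 mm of its given place. The block's centre is at about (-30, -53) mm in jig. I'll turn the tool to the jig's axes, shut the fingers and go behind the stop.

```bash
python3 -m pendant '[[0,0,0,0,0,-7.15,0],[0,0,0,0,0,-7.15,0],[0,0,0,0,0,-7.15,0],[0,0,0,0,0,-7.15,0],[-2.3,-3.15,0,0,0,0,0],[-2.3,-3.15,0,0,0,0,0],[-2.3,-3.15,0,0,0,0,0],[-2.3,-3.15,0,0,0,0,0]]' 20
python3 -m pendant '[[-2.3,-3.15,0,0,0,0,0],[-2.3,-3.15,0,0,0,0,0],[-2.3,-3.15,0,0,0,0,0],[-2.3,-3.15,0,0,0,0,0],[-2.3,-3.15,0,0,0,0,0],[-2.3,-3.15,0,0,0,0,0],[-2.3,-3.15,0,0,0,0,0],[-2.3,-3.15,0,0,0,0,0]]'
cat > j.py <<'E'
from h import *
s=sensors.read_state();th=0.081;t=np.array([.5545,-.0011])
M=np.array([[np.cos(th),-np.sin(th)],[np.sin(th),np.cos(th)]])
Rt=R.from_quat(s["tcp_rot"]).as_matrix();p=s["position"]
print("t",round(s["t"],2),"jig mm",(M.T@(p[:2]-t)*1000).round(1),"z",round(p[2]*1000,1),"yaw of tool y minus jig y",round(np.degrees(np.arctan2(Rt[1,1],Rt[0,1])-th)-90,2),"tz",Rt[:,2].round(3),"F jig",(M.T@s["force"][:2]).round(2),s["force"][2].round(2),"open",round(s["opening"],3),round(s["gripper_force"],1))
E
python3 j.py
```

```text
t: 0.9
position: [0.3683, 0.473, 0.2142]
tcp_rot: [-0.039, 0.999, -0.0, -0.0]
force: [0.1, 1.4, -0.1]
opening: 0.326
gripper_force: 0.0
t: 1.7
position: [0.5711, 0.236, 0.2143]
tcp_rot: [-0.039, 0.999, -0.0, -0.0]
force: [0.9, 1.2, -1.2]
opening: 0.005
gripper_force: 0.0
t 1.7 jig mm [ 35.8 235. ] z 214.3 yaw of tool y minus jig y -0.21 tz [-0.001 -0.    -1.   ] F jig [0.97 1.11] -1.17 open 0.005 0.0
```

```bash
python3 -m pendant '[[-2.3,-3.15,0,0,0,0,0],[-2.3,-3.15,0,0,0,0,0],[-2.3,-3.15,0,0,0,0,0],[-2.3,-3.15,0,0,0,0,0],[0,0,0,0,0,0,0],[0,0,0,0,0,0,0]]'
python3 j.py
python3 - <<'E'
from h import *
from plant import capture
s=sensors.read_state();c=capture("wrist");np.savez("w1.npz",pos=s["position"],rot=s["tcp_rot"],**c)
cv2.imwrite("pics/w1.png",c["pixels"][:,:,::-1])
E
```

```text
t: 2.3
position: [0.6719, 0.1178, 0.2137]
tcp_rot: [-0.038, 0.999, -0.0, -0.001]
force: [0.1, -0.1, 0.8]
opening: 0.008
gripper_force: 0.0
t 2.3 jig mm [126.6 109. ] z 213.7 yaw of tool y minus jig y -0.34 tz [-0.001 -0.    -1.   ] F jig [ 0.06 -0.07] 0.76 open 0.008 0.0
```

View pics/w1.png

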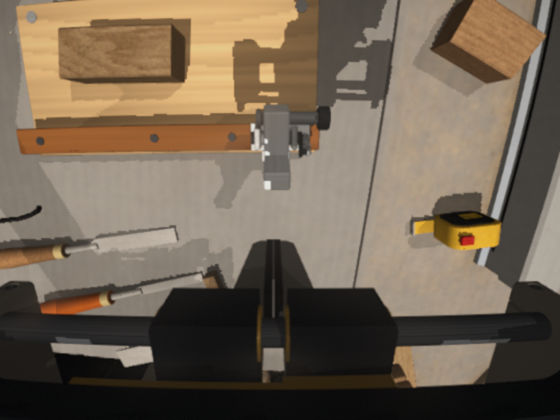

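The wrist view shows the fence's top strip from (18,131)/(22,153) to (319,124)/(319,148), the block top within (60,27)-(185,80), and the stop's arm tip at (277,183) straight ahead of the shut fingers. I'll use it to refine the jig and block.

```bash
python3 - <<'E'
from h import *
W=np.load("w1.npz");Rt=R.from_quat(W["rot"]).as_matrix();T=np.eye(4);T[:3,:3]=Rt;T[:3,3]=W["pos"];E=T@W["hand_eye"]
J=[(.045,-.2,.042),(.075,-.2,.042),(.045,.16,.042),(.075,.16,.042)]
ps=[(18.5,131),(22,153.5),(319,123.5),(319.5,148.5)]
Wd=[onz(W,p,.042,E) for p in ps];th,t,r=fitT(J,Wd);print(th,t,r.round(1).tolist())
M=np.array([[np.cos(th),-np.sin(th)],[np.sin(th),np.cos(th)]]); tj=lambda w:(M.T@(w[:2]-t)*1000).round(1)
im=W["pixels"];hsv=cv2.cvtColor(im,cv2.COLOR_RGB2HSV)
m=((hsv[...,2]<135)).astype(np.uint8);m[:15]=0;m[100:]=0;m[:,200:]=0;m[:,:40]=0
cs,_=cv2.findContours(m,0,2);c=max(cs,key=cv2.contourArea);rc=cv2.minAreaRect(c);b=cv2.boxPoints(rc);print(rc,b.tolist())
for p in b: print(tj(onz(W,p,.062,E)))
print("center",tj(onz(W,rc[0],.062,E)),"tip",tj(onz(W,(277,187),.150,E)))
for p in [(62,28),(183,25),(184,76),(60,80)]: print(tj(onz(W,p,.062,E)))
E
```

```text
0.08343780123337315 [0.55524741 0.00309185] [[-1.5, -2.7], [1.8, -1.1], [-1.3, 2.5], [0.9, 1.3]]
((125.0, 51.0), (64.0, 128.0), 90.0) [[61.0, 19.0], [189.0, 19.0], [189.0, 83.0], [61.0, 83.0]]
[ -63.2 -110. ]
[-56.5  22.9]
[ 4.  18.8]
[  -1.  -119.6]
center [-29.  -45.4] tip [ 96.9 108.1]
[ -54.6 -110.1]
[-51.2  16.5]
[-3.  14.1]
[  -4.  -120.2]
```

```bash
python3 -m pendant '[[0,0,-0.1,0,0,0,0],[0,0,4.5,0,0,0,0],[0,0,4.7,0,0,0,0],[0,0,0,0,0,0,0]]'; python3 j.py
```

```text
t: 2.75
position: [0.6665, 0.1198, 0.1172]
tcp_rot: [-0.04, 0.999, -0.001, -0.006]
force: [-0.4, -0.5, 0.2]
opening: 0.009
gripper_force: 0.0
t 2.75 jig mm [121.4 111.5] z 117.2 yaw of tool y minus jig y -0.07 tz [-0.012 -0.002 -1.   ] F jig [-0.44 -0.44] 0.25 open 0.009 0.0
```

```bash
sed -i 's/th=0.081;t=np.array(\[.5545,-.0011\])/th=0.082;t=np.array([.555,.0015])/' j.py
python3 -m pendant '[[1.3,0,0,0,0,0,0],[1.3,0,0,0,0,0,0],[1.3,0,0,0,0,0,0],[1.3,0,0,0,0,0,0],[1.2,0,0,0,0,0,0]]'; python3 j.py; python3 -m pendant '[[1.0,0,0,0,0,0,0],[1.0,0,0,0,0,0,0],[0,0,0,0,0,0,0]]'; python3 j.py
```

```text
t: 3.25
position: [0.6107, 0.1155, 0.1278]
tcp_rot: [-0.039, 0.999, 0.001, 0.004]
force: [1.3, -0.1, 1.5]
opening: 0.006
gripper_force: 1.2
t 3.25 jig mm [ 64.9 109. ] z 127.8 yaw of tool y minus jig y -0.19 tz [ 0.008  0.002 -1.   ] F jig [ 1.33 -0.25] 1.54 open 0.006 1.2
t: 3.55
position: [0.5867, 0.1128, 0.1243]
tcp_rot: [-0.039, 0.999, 0.0, -0.001]
force: [0.7, 0.1, -0.3]
opening: 0.002
gripper_force: 0.0
t 3.55 jig mm [ 40.7 108.4] z 124.3 yaw of tool y minus jig y -0.22 tz [-0.001  0.    -1.   ] F jig [0.68 0.01] -0.32 open 0.002 0.0
```

```bash
python3 -m pendant '[[1.0,0,0,0,0,0,0],[1.0,0,0,0,0,0,0],[0,0,0,0,0,0,0],[0,0,-3,0,0,0,0],[-4,0,-4,0,0,0,0],[-4,0,-2,0,0,0,0],[-2,0,0,0,0,0,0],[0,0,0,0,0,0,0]]'; python3 j.py
python3 - <<'E'
from h import *
from plant import capture
s=sensors.read_state();c=capture("wrist");np.savez("w2.npz",pos=s["position"],rot=s["tcp_rot"],**c)
cv2.imwrite("pics/w2.png",c["pixels"][:,:,::-1])
E
```

```text
t: 4.35
position: [0.6656, 0.1181, 0.209]
tcp_rot: [-0.038, 0.999, -0.0, 0.001]
force: [-0.9, -0.4, -0.9]
opening: 0.004
gripper_force: 0.0
t 4.35 jig mm [119.7 107.1] z 209.0 yaw of tool y minus jig y -0.31 tz [ 0.002 -0.    -1.   ] F jig [-0.96 -0.28] -0.86 open 0.004 0.0
```

View pics/w2.png

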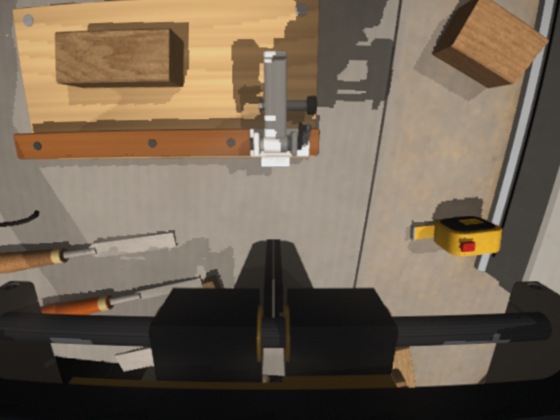

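The stop has snapped over: its arm now lies level over the bed, (275,52) to (275,150), with the screw tip showing near (259,104). Now I'll move beside the block to push it against the fence.

```bash
python3 - <<'E'
from h import *
W=np.load("w2.npz");Rt=R.from_quat(W["rot"]).as_matrix();T=np.eye(4);T[:3,:3]=Rt;T[:3,3]=W["pos"];E=T@W["hand_eye"]
th=.0825;t=np.array([.555,.0015])
M=np.array([[np.cos(th),-np.sin(th)],[np.sin(th),np.cos(th)]]); tj=lambda w:(M.T@(w[:2]-t)*1000).round(1)
print("screw tip",tj(onz(W,(259,104),.038,E)),"flap tip",tj(onz(W,(275,53),.077,E)))
for p in [(57,30),(181,28),(183,83),(57,84)]: print(tj(onz(W,p,.062,E)))
for p in [(15,135),(17,158),(320,129),(319,154)]: print("fence",tj(onz(W,p,.042,E)))
S=np.load("scene0.npz")
h=cv2.cvtColor(S["pixels"],cv2.COLOR_RGB2HSV);m=cv2.inRange(h,(105,150,60),(130,255,255))
n,l,st,ce=cv2.connectedComponentsWithStats(m)
for i in range(1,n):
    if st[i,4]>100: print("blue",tj(onz(S,ce[i],.025)))
E
python3 -m pendant '[[3.4,-2.6,0,0,0,0,0],[3.4,-2.6,0,0,0,0,0],[3.4,-2.6,0,0,0,0,0],[3.4,-2.6,0,0,0,0,0],[3.4,-2.6,0,0,0,0,0],[3.4,-2.6,0,0,0,0,0],[0,0,0,0,0,0,0]]'; python3 j.py
```

```text
screw tip [19.2 92.3] flap tip [-24.4 110. ]
[ -56.4 -110.2]
[-52.2  17.8]
[-0.8 16.1]
[  -4.4 -118.5]
fence [  46.4 -196.3]
fence [  73.3 -200. ]
fence [ 46.5 160.2]
fence [ 74.2 160. ]
blue [2034.  1510.2]
blue [-215.5  123.1]
blue [-232.3 -119.9]
t: 5.1
position: [0.4664, -0.0566, 0.2083]
tcp_rot: [-0.036, 0.999, -0.0, -0.002]
force: [-0.4, 0.0, 0.2]
opening: 0.006
gripper_force: 0.0
t 5.1 jig mm [-93.1 -50.6] z 208.3 yaw of tool y minus jig y -0.62 tz [-0.004 -0.001 -1.   ] F jig [-0.41  0.06] 0.23 open 0.006 0.0
```

```bash
python3 -m pendant '[[0,0,4.5,0,0,0,0],[0,0,4.5,0,0,-0.4,0],[0,0,4.5,0,0,0,0],[0,0,4.3,0,0,0,0],[0,0,0,0,0,0,0]]'; python3 j.py; python3 -m pendant '[[-1,0,0,0,0,0,0],[-1,0,0,0,0,0,0],[-1,0,0,0,0,0,0],[-1,0,0,0,0,0,0],[-1,0,0,0,0,0,0],[-1,0,0,0,0,0,0]]'; python3 j.py
```

```text
t: 5.6
position: [0.4664, -0.052, 0.0258]
tcp_rot: [-0.043, 0.999, 0.001, -0.006]
force: [-0.2, -0.6, 0.1]
opening: 0.003
gripper_force: 0.0
t 5.6 jig mm [-92.7 -46. ] z 25.8 yaw of tool y minus jig y 0.18 tz [-0.013  0.001 -1.   ] F jig [-0.28 -0.57] 0.08 open 0.003 0.0
t: 6.2
position: [0.5326, -0.048, 0.0316]
tcp_rot: [-0.042, 0.999, 0.0, 0.0]
force: [-4.1, -0.8, 2.9]
opening: 0.004
gripper_force: 1.9
t 6.2 jig mm [-26.3 -47.5] z 31.6 yaw of tool y minus jig y 0.12 tz [ 0.  0. -1.] F jig [-4.13 -0.47] 2.86 open 0.004 1.9
```

```bash
python3 -m pendant '[[-0.4,0,0,0,0,0,0],[0,0,0,0,0,0,0]]'; python3 j.py;python3 -m pendant '[[-0.2,0,0,0,0,0,0],[-0.2,0,0,0,0,0,0],[0,0,0,0,0,0,0]]'; python3 j.py
```

```text
t: 6.4
position: [0.5372, -0.0475, 0.031]
tcp_rot: [-0.042, 0.999, -0.0, 0.001]
force: [-0.6, 0.6, 0.8]
opening: 0.006
gripper_force: 0.0
t 6.4 jig mm [-21.8 -47.4] z 31.0 yaw of tool y minus jig y 0.15 tz [ 0.002 -0.    -1.   ] F jig [-0.59  0.65] 0.82 open 0.006 0.0
t: 6.7
position: [0.5395, -0.0473, 0.0308]
tcp_rot: [-0.042, 0.999, 0.0, -0.0]
force: [-2.8, -1.2, 0.9]
opening: 0.004
gripper_force: 1.3
t 6.7 jig mm [-19.5 -47.4] z 30.8 yaw of tool y minus jig y 0.12 tz [-0.001  0.    -1.   ] F jig [-2.91 -0.98] 0.91 open 0.004 1.3
```

```bash
for i in 1 ; do python3 -m pendant '[[-0.2,0,0,0,0,0,0],[-0.1,0,0,0,0,0,0],[0,0,0,0,0,0,0]]' >/dev/null; done; python3 j.py;python3 -m pendant '[[-0.2,0,0,0,0,0,0],[-0.1,0,0,0,0,0,0],[0,0,0,0,0,0,0]]' >/dev/null; python3 j.py
```

```text
t 7.0 jig mm [-16.6 -47.8] z 30.8 yaw of tool y minus jig y 0.11 tz [-0.001 -0.    -1.   ] F jig [-3.39 -1.38] 1.92 open 0.002 1.9
t 7.3 jig mm [-16.4 -48. ] z 30.7 yaw of tool y minus jig y 0.08 tz [-0.006 -0.    -1.   ] F jig [-11.02  -2.68] 7.75 open 0.005 5.5
```

Fence contact is clean: 11 N, with a stiffness of about 3 N/mm. Now I'll go round to the trailing end.

```bash
python3 -m pendant '[[2,0,0,0,0,0,0],[2,0,0,0,0,0,0],[0,-3.4,0,0,0,0,0],[0,-3.4,0,0,0,0,0],[0,-3.6,0,0,0,0,0],[-3.8,0,0,0,0,0,0],[-3.8,0,0,0,0,0,0],[0,0,0,0,0,0,0]]'; python3 j.py
python3 - <<'E'
from h import *
from plant import capture
s=sensors.read_state();c=capture("wrist");np.savez("w3.npz",pos=s["position"],rot=s["tcp_rot"],**c)
cv2.imwrite("pics/w3.png",c["pixels"][:,:,::-1])
c=capture("side");cv2.imwrite("pics/sd2.png",cv2.resize(c["pixels"][195:285,215:315,::-1],None,fx=6,fy=6,interpolation=cv2.INTER_CUBIC))
E
```

```text
t: 8.1
position: [0.5971, -0.1462, 0.0318]
tcp_rot: [-0.043, 0.999, -0.0, 0.004]
force: [0.0, 0.1, -0.8]
opening: 0.006
gripper_force: 0.0
t 8.1 jig mm [  29.9 -150.6] z 31.8 yaw of tool y minus jig y 0.28 tz [ 0.009 -0.    -1.   ] F jig [0.02 0.14] -0.77 open 0.006 0.0
```

View pics/sd2.png

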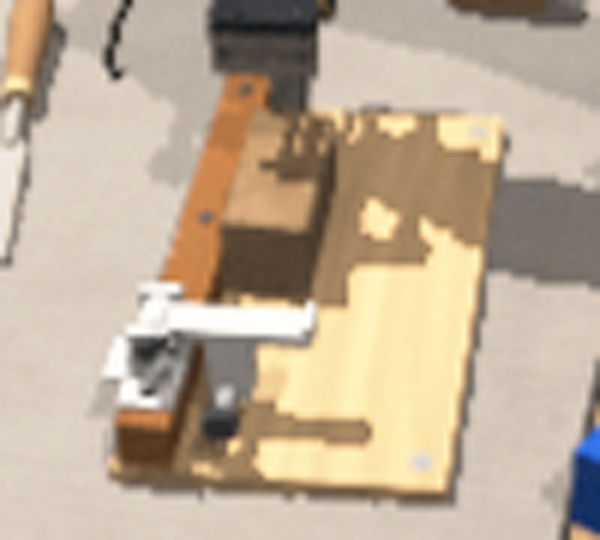

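The side crop shows the block along the fence (220,230)-(330,130), the stop level in front of it at (310,320), and the fingers behind its far end. I'll centre and push along y.

```bash
python3 -m pendant '[[0.8,0,0,0,0,0,0],[0,0,0,0,0,0,0]]'>/dev/null; python3 j.py; python3 -m pendant '[[0,1,0,0,0,0,0],[0,1,0,0,0,0,0],[0,1,0,0,0,0,0],[0,1,0,0,0,0,0],[0,0,0,0,0,0,0]]'>/dev/null; python3 j.py
```

```text
t 8.4 jig mm [  12.7 -151.5] z 30.7 yaw of tool y minus jig y 0.07 tz [-0.002  0.    -1.   ] F jig [-0.04 -0.38] -0.14 open 0.004 0.0
t 8.9 jig mm [  15.  -109.1] z 31.0 yaw of tool y minus jig y 0.26 tz [-0.     0.001 -1.   ] F jig [-0.27  0.15] -0.04 open 0.006 0.0
```

```bash
python3 -m pendant '[[-0.3,0,0,0,0,0,0],[0,0.6,0,0,0,0,0],[0,0.6,0,0,0,0,0],[0,0.6,0,0,0,0,0],[0,0.6,0,0,0,0,0]]'>/dev/null; python3 j.py;  python3 -m pendant '[[0,0.2,0,0,0,0,0],[0,0.2,0,0,0,0,0],[0,0.2,0,0,0,0,0],[0,0.2,0,0,0,0,0]]'>/dev/null; python3 j.py; python3 - <<'E'
from h import *
from plant import capture
c=capture("scene");cv2.imwrite("pics/sc2.png",cv2.resize(c["pixels"][175:275,205:345,::-1],None,fx=5,fy=5,interpolation=cv2.INTER_CUBIC))
E
```

```text
t 9.4 jig mm [ 18.  -87.1] z 31.0 yaw of tool y minus jig y 0.12 tz [ 0. -0. -1.] F jig [-0.59 -3.03] 1.48 open 0.007 1.3
t 9.8 jig mm [ 17.9 -79.5] z 31.0 yaw of tool y minus jig y 0.11 tz [ 0. -0. -1.] F jig [-0.84 -2.56] 1.96 open 0.002 1.4
```

View pics/sc2.png

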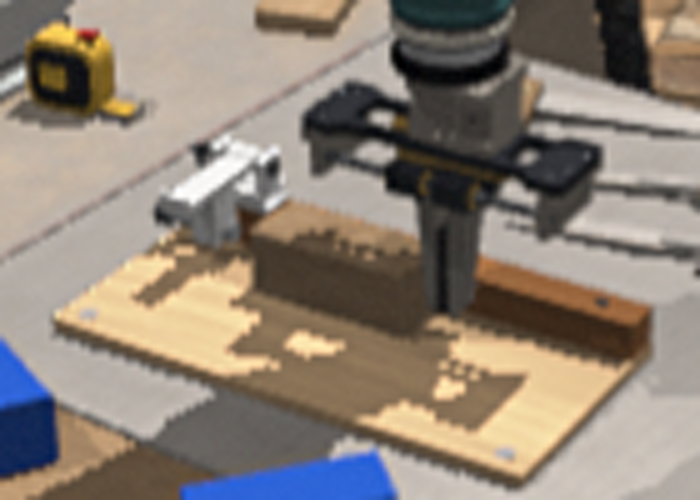

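The block is flush along the fence at (250,225)-(425,330), with a short gap left to the foot at (225,220). I'll continue slowly, watching force; sliding friction is about 2.7 N.

```bash
for k in 1; do python3 -m pendant '[[0,0.15,0,0,0,0,0],[0,0.15,0,0,0,0,0],[0,0.15,0,0,0,0,0]]'>/dev/null; python3 j.py; done; python3 -m pendant '[[0,0.1,0,0,0,0,0],[0,0.1,0,0,0,0,0]]'>/dev/null; python3 j.py
```

```text
t 10.15 jig mm [ 17.9 -74.9] z 31.0 yaw of tool y minus jig y 0.12 tz [ 0. -0. -1.] F jig [-0.63 -1.99] 1.87 open 0.004 1.6
t 10.35 jig mm [ 17.9 -72.8] z 31.0 yaw of tool y minus jig y 0.13 tz [ 0. -0. -1.] F jig [ 0.23 -2.8 ] 1.12 open 0.002 1.6
```

```bash
python3 -m pendant '[[0,0.1,0,0,0,0,0],[0,0.1,0,0,0,0,0]]'>/dev/null; python3 j.py; python3 -m pendant '[[0,0.1,0,0,0,0,0],[0,0.1,0,0,0,0,0]]'>/dev/null; python3 j.py
```

```text
t 10.55 jig mm [ 18.  -70.8] z 31.0 yaw of tool y minus jig y 0.13 tz [ 0. -0. -1.] F jig [ 0.19 -3.  ] 2.77 open 0.005 1.7
t 10.75 jig mm [ 17.9 -68.8] z 31.0 yaw of tool y minus jig y 0.12 tz [ 0. -0. -1.] F jig [-0.54 -3.09] 0.64 open 0.007 1.7
```

```bash
cat > ok.py <<'E'
from h import *
s=sensors.read_state(); f=np.hypot(*s["force"][:2]); exit(f>5)
E
python3 -m pendant '[[0,0.1,0,0,0,0,0],[0,0.1,0,0,0,0,0]]'>/dev/null; python3 j.py; python3 ok.py && python3 -m pendant '[[0,0.1,0,0,0,0,0],[0,0.1,0,0,0,0,0]]'>/dev/null; python3 j.py; python3 ok.py && python3 -m pendant '[[0,0.1,0,0,0,0,0],[0,0.1,0,0,0,0,0]]'>/dev/null; python3 j.py;python3 ok.py && python3 -m pendant '[[0,0.1,0,0,0,0,0],[0,0.1,0,0,0,0,0]]'>/dev/null; python3 j.py
```

```text
t 10.95 jig mm [ 17.9 -66.8] z 31.0 yaw of tool y minus jig y 0.13 tz [ 0. -0. -1.] F jig [ 0.55 -4.03] 3.06 open 0.005 1.8
t 10.95 jig mm [ 17.9 -66.8] z 31.0 yaw of tool y minus jig y 0.13 tz [ 0. -0. -1.] F jig [ 0.55 -4.03] 3.06 open 0.005 1.8
t 10.95 jig mm [ 17.9 -66.8] z 31.0 yaw of tool y minus jig y 0.13 tz [ 0. -0. -1.] F jig [ 0.55 -4.03] 3.06 open 0.005 1.8
t 10.95 jig mm [ 17.9 -66.8] z 31.0 yaw of tool y minus jig y 0.13 tz [ 0. -0. -1.] F jig [ 0.55 -4.03] 3.06 open 0.005 1.8False
False
False
```

```bash
sed -i 's/exit(f>5)/exit(int(f>5.5))/' ok.py
python3 ok.py && python3 -m pendant '[[0,0.1,0,0,0,0,0],[0,0.1,0,0,0,0,0]]'>/dev/null; python3 j.py; python3 ok.py && python3 -m pendant '[[0,0.1,0,0,0,0,0],[0,0.1,0,0,0,0,0]]'>/dev/null; python3 j.py; python3 ok.py && python3 -m pendant '[[0,0.1,0,0,0,0,0],[0,0.1,0,0,0,0,0]]'>/dev/null; python3 j.py;python3 ok.py && python3 -m pendant '[[0,0.1,0,0,0,0,0],[0,0.1,0,0,0,0,0]]'>/dev/null; python3 j.py
```

```text
t 11.15 jig mm [ 17.9 -64.8] z 31.0 yaw of tool y minus jig y 0.13 tz [ 0. -0. -1.] F jig [ 1.3  -2.75] 2.09 open 0.008 1.8
t 11.35 jig mm [ 17.9 -62.8] z 31.0 yaw of tool y minus jig y 0.13 tz [ 0. -0. -1.] F jig [ 0.41 -3.45] 2.44 open 0.004 1.8
t 11.55 jig mm [ 17.9 -60.8] z 31.0 yaw of tool y minus jig y 0.13 tz [ 0. -0. -1.] F jig [-0.05 -3.19] 2.02 open 0.008 1.9
t 11.75 jig mm [ 17.9 -58.8] z 31.0 yaw of tool y minus jig y 0.13 tz [ 0. -0. -1.] F jig [-0.45 -3.35] 2.94 open 0.007 1.9
```

```bash

python3 ok.py && python3 -m pendant '[[0,0.1,0,0,0,0,0],[0,0.1,0,0,0,0,0]]'>/dev/null; python3 j.py; python3 ok.py && python3 -m pendant '[[0,0.1,0,0,0,0,0],[0,0.1,0,0,0,0,0]]'>/dev/null; python3 j.py; python3 ok.py && python3 -m pendant '[[0,0.1,0,0,0,0,0],[0,0.1,0,0,0,0,0]]'>/dev/null; python3 j.py;python3 ok.py && python3 -m pendant '[[0,0.1,0,0,0,0,0],[0,0.1,0,0,0,0,0]]'>/dev/null; python3 j.py
```

```text
t 11.95 jig mm [ 17.8 -56.7] z 31.0 yaw of tool y minus jig y 0.13 tz [ 0. -0. -1.] F jig [-0.97 -4.06] 2.6 open 0.005 1.9
t 12.15 jig mm [ 17.9 -54.8] z 31.0 yaw of tool y minus jig y 0.13 tz [ 0. -0. -1.] F jig [-0.48 -3.65] 2.87 open 0.004 2.0
t 12.35 jig mm [ 17.9 -52.7] z 31.0 yaw of tool y minus jig y 0.13 tz [ 0. -0. -1.] F jig [-0.25 -4.41] 3.56 open 0.007 2.0
t 12.55 jig mm [ 17.8 -50.7] z 31.0 yaw of tool y minus jig y 0.13 tz [ 0. -0. -1.] F jig [-0.26 -3.58] 2.63 open 0.005 2.0
```

```bash

python3 ok.py && python3 -m pendant '[[0,0.1,0,0,0,0,0],[0,0,0,0,0,0,0]]'>/dev/null; python3 j.py; python3 ok.py && python3 -m pendant '[[0,0.1,0,0,0,0,0],[0,0,0,0,0,0,0]]'>/dev/null; python3 j.py; python3 ok.py && python3 -m pendant '[[0,0.1,0,0,0,0,0],[0,0,0,0,0,0,0]]'>/dev/null; python3 j.py;python3 ok.py && python3 -m pendant '[[0,0.1,0,0,0,0,0],[0,0,0,0,0,0,0]]'>/dev/null; python3 j.py
```

```text
t 12.75 jig mm [ 17.9 -49.5] z 31.0 yaw of tool y minus jig y 0.14 tz [ 0.  0. -1.] F jig [-0.71 -3.38] 3.25 open 0.006 1.7
t 12.95 jig mm [ 17.8 -48.6] z 31.0 yaw of tool y minus jig y 0.14 tz [ 0.  0. -1.] F jig [-0.46 -3.72] 3.26 open 0.005 1.8
t 13.15 jig mm [ 17.8 -47.7] z 31.0 yaw of tool y minus jig y 0.13 tz [ 0.  0. -1.] F jig [ 0.13 -4.02] 2.65 open 0.005 1.9
t 13.35 jig mm [ 17.9 -47.6] z 31.0 yaw of tool y minus jig y 0.1 tz [ 0.    -0.001 -1.   ] F jig [ 1.   -5.43] 2.94 open 0.006 2.8
```

Stall at y -47.6: that is the screw. I'll build up the force in 0.5 mm steps.

```bash

python3 -m pendant '[[0,0.05,0,0,0,0,0],[0,0,0,0,0,0,0]]'>/dev/null; python3 j.py; python3 -m pendant '[[0,0.05,0,0,0,0,0],[0,0,0,0,0,0,0]]'>/dev/null; python3 j.py
```

```text
t 13.55 jig mm [ 17.8 -47.6] z 31.0 yaw of tool y minus jig y 0.08 tz [ 0.    -0.001 -1.   ] F jig [-0.42 -7.23] 3.21 open 0.005 3.3
t 13.75 jig mm [ 17.8 -47.6] z 31.0 yaw of tool y minus jig y 0.06 tz [ 0.001 -0.002 -1.   ] F jig [-1.3  -6.85] 2.29 open 0.003 3.7
```

```bash

python3 -m pendant '[[0,-0.3,0,0,0,0,0],[0,-1.7,0,0,0,0,0],[4,0,0,0,0,0,0],[4,0,0,0,0,0,0],[0,3.3,0,0,0,0,0],[0,3.3,0,0,0,0,0],[0,3.3,0,0,0,0,0],[0,0,0,0,0,0,0]]'>/dev/null; python3 j.py; python3 -m pendant '[[-2,0,0,0,0,0,0],[-1.5,0,0,0,0,0,0],[0,0,0,0,0,0,0]]'>/dev/null; python3 j.py
```

```text
t 14.55 jig mm [-62.8  38. ] z 30.7 yaw of tool y minus jig y 0.55 tz [-0.001  0.003 -1.   ] F jig [-0.6  -0.05] -0.76 open 0.007 0.0
t 14.85 jig mm [-25.7  32.3] z 30.9 yaw of tool y minus jig y 0.1 tz [ 0.001  0.    -1.   ] F jig [0.03 0.85] 0.35 open 0.007 0.0
```

```bash

python3 -m pendant '[[-0.4,0,0,0,0,0,0],[-0.2,0,0,0,0,0,0],[-0.2,0,0,0,0,0,0],[0,0,0,0,0,0,0]]'>/dev/null; python3 j.py; python3 -m pendant '[[-0.1,0,0,0,0,0,0],[-0.1,0,0,0,0,0,0],[0,0,0,0,0,0,0]]'>/dev/null; python3 j.py; python3 -m pendant '[[-0.1,0,0,0,0,0,0],[-0.1,0,0,0,0,0,0],[0,0,0,0,0,0,0]]'>/dev/null; python3 j.py
```

```text
t 15.25 jig mm [-19.5  33. ] z 31.0 yaw of tool y minus jig y 0.12 tz [-0.  0. -1.] F jig [-0.02  0.57] 0.15 open 0.009 0.0
t 15.55 jig mm [-17.7  33.1] z 30.9 yaw of tool y minus jig y 0.13 tz [-0.001 -0.    -1.   ] F jig [-1.04 -0.39] 1.52 open 0.006 0.5
t 15.85 jig mm [-16.2  33.2] z 30.7 yaw of tool y minus jig y 0.13 tz [-0.002 -0.    -1.   ] F jig [-5.3   0.48] 1.61 open 0.003 2.2
```

```bash

python3 -m pendant '[[-0.15,0,0,0,0,0,0],[0,0,0,0,0,0,0]]'>/dev/null; python3 j.py; python3 -m pendant '[[0.4,0,0,0,0,0,0],[3.9,0,0,0,0,0,0],[0,-3.4,0,0,0,0,0],[0,-3.4,0,0,0,0,0],[0,-3.4,0,0,0,0,0],[-3.8,0,0,0,0,0,0],[-3.8,0,0,0,0,0,0],[0,0,0,0,0,0,0]]'>/dev/null;python3 -m pendant '[[0,0,0,0,0,0,0],[0,0,0,0,0,0,0]]'>/dev/null; python3 j.py
```

```text
t 16.05 jig mm [-16.2  33.2] z 30.6 yaw of tool y minus jig y 0.13 tz [-0.005 -0.    -1.   ] F jig [-8.75 -0.7 ] 6.95 open 0.006 4.1
t 17.05 jig mm [ 18.5 -68.8] z 30.7 yaw of tool y minus jig y 0.13 tz [-0.001 -0.    -1.   ] F jig [-0.12  0.35] 0.41 open 0.003 0.0
```

Now the final press on the end (contact expected at y -47.6).

```bash

python3 -m pendant '[[0,1,0,0,0,0,0],[0,0.7,0,0,0,0,0],[0,0.2,0,0,0,0,0],[0,0.1,0,0,0,0,0],[0,0,0,0,0,0,0]]'>/dev/null; python3 j.py; python3 ok.py && python3 -m pendant '[[0,0.1,0,0,0,0,0],[0,0.1,0,0,0,0,0],[0,0,0,0,0,0,0]]'>/dev/null; python3 j.py; python3 ok.py && python3 -m pendant '[[0,0.1,0,0,0,0,0],[0,0,0,0,0,0,0]]'>/dev/null; python3 j.py
```

```text
t 17.55 jig mm [ 19.3 -48.6] z 31.1 yaw of tool y minus jig y 0.15 tz [ 0. -0. -1.] F jig [-0.1  -0.31] -0.08 open 0.005 0.0
t 17.85 jig mm [ 19.4 -47.7] z 31.0 yaw of tool y minus jig y 0.09 tz [ 0.    -0.001 -1.   ] F jig [ 1.01 -1.36] -0.6 open 0.004 1.2
t 18.05 jig mm [ 19.3 -47.7] z 31.0 yaw of tool y minus jig y 0.05 tz [ 0.001 -0.002 -1.   ] F jig [ 0.12 -5.47] -0.09 open 0.004 2.5
```

```bash

python3 -m pendant '[[0,0.1,0,0,0,0,0],[0,0,0,0,0,0,0]]'>/dev/null; python3 j.py; python3 -m pendant '[[0,0.07,0,0,0,0,0],[0,0,0,0,0,0,0],[0,0,0,0,0,0,0]]'>/dev/null; python3 j.py
```

```text
t 18.25 jig mm [ 19.3 -47.6] z 31.1 yaw of tool y minus jig y 0.02 tz [ 0.001 -0.003 -1.   ] F jig [-0.5  -6.66] -0.45 open 0.005 3.4
t 18.55 jig mm [ 19.4 -47.5] z 31.2 yaw of tool y minus jig y -0.01 tz [ 0.001 -0.003 -1.   ] F jig [-0.31 -7.99] 0.37 open 0.001 4.0
```

```bash

python3 -m pendant '[[0,0.1,0,0,0,0,0],[0,0,0,0,0,0,0]]'>/dev/null; python3 j.py; python3 -m pendant '[[0,0.07,0,0,0,0,0],[0,0,0,0,0,0,0],[0,0,0,0,0,0,0]]'>/dev/null; python3 j.py
```

```text
t 18.75 jig mm [ 19.4 -47.5] z 31.3 yaw of tool y minus jig y -0.04 tz [ 0.001 -0.004 -1.   ] F jig [ -0.55 -10.33] 0.97 open 0.003 4.9
t 19.05 jig mm [ 19.3 -47.5] z 31.3 yaw of tool y minus jig y -0.07 tz [ 0.001 -0.005 -1.   ] F jig [ -0.53 -10.85] 1.69 open 0.006 5.5
```

About 11 N held. I'll withdraw gently, rise and check.

```bash

python3 -m pendant '[[0,0,0,0,0,0,0],[0,-0.2,0,0,0,0,0],[0,-0.3,0,0,0,0,0],[0,-1.5,0,0,0,0,0],[0,-2,0,0,0,0,0],[0,0,-4,0,0,0,0],[-4,0,-4.5,0,0,0,0],[-4.5,0,-4.5,0,0,0,0]]'>/dev/null
python3 -m pendant '[[-3,0,-4,0,0,0,0],[0,3,0,0,0,0,0],[0,0,0,0,0,0,0],[0,0,0,0,0,0,0]]'>/dev/null; python3 j.py
python3 - <<'E'
from h import *
from plant import capture
s=sensors.read_state();c=capture("wrist");np.savez("w4.npz",pos=s["position"],rot=s["tcp_rot"],**c)
cv2.imwrite("pics/w4.png",c["pixels"][:300,:,::-1])
E
```

```text
t 20.25 jig mm [117.3 -51.5] z 183.0 yaw of tool y minus jig y 0.24 tz [-0.001  0.    -1.   ] F jig [-0.36 -0.11] -0.6 open 0.005 0.0
```

View pics/w4.png

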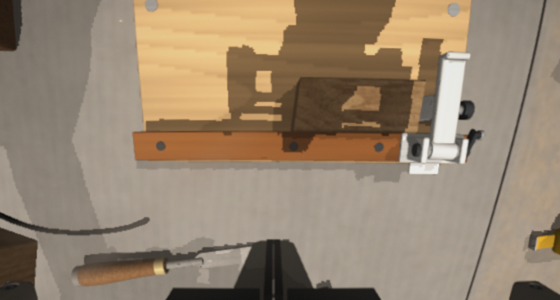

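The final view shows the block top (300,78)-(425,132) flush along the fence, its end against the screw at (427,108), the stop level, and the robot clear.

```bash
python3 -c "from plant import hand_in; print(hand_in())"
```

```text
the job is handed in; nothing more can be done
None
```

The stop is flipped into its working position, and the block is flush against the fence and was pressed against the stop's screw with about 11 N; I handed the job in at about 20 s with the robot clear.

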